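# Index a draining turntable to its chute

### The job

The wooden draining turntable by the sink has been left one click stop away from its drain chute. Turn it anticlockwise (seen from above) to the next click stop, so that its spout lines up with the steel chute on its base; do not go past to the stop beyond. Turn it gently so that the upturned bowl stays where it lies on the tray, then let go.

Things in the scene. Friction and masses are not known exactly. Their poses are not given: they have to be found in the camera images.
- turntable (a joint): Angle (rad, grows anticlockwise from above) of the round wooden tray, 300 mm across, rim top 46 mm above the counter, on a vertical hinge over a fixed steel base. At 1.05 the wooden spout (34 mm wide) on its rim lies over the base's steel chute. Click stops at 0, 1.05, 2.09; starts near 0. A detent pulls it to the nearest stop (up to 4 N at the grip post to leave one; past half-way it pulls on).
- hub (a point): The hinge axis of the turntable, at the height of the tray's floor (34 mm above the counter). It belongs to the fixed base: x points along the chute, horizontally outward; z is up. The chute ends 215 mm from the axis.
- grip_post (a point): Upright round wooden dowel fixed on the tray, diameter 22 mm, to turn it by: 115 mm from the hinge axis, straight opposite the spout, top 130 mm above the counter. The point is on the dowel's axis, 110 mm above the counter. The loose wooden pestle standing on the counter is not it.
- bowl_mid (a point): Centre, half-way up, of the loose olive-green melamine bowl that lies mouth down near the middle of the tray: 110 mm across, 50 mm high (its top 84 mm above the counter), about 0.13 kg; z is up.
Not all that is in view belongs to the job. What is shaped like the part that bears bowl_mid but orange or pink is not meant.

How it is judged (in metres and radians):
At the end, for the whole second after the job is handed in: The turntable rests in the click stop at its chute (spout within 10 degrees of the chute), and the bowl still lies mouth down within 40 mm of the middle of the tray (value of joint turntable between 0.87 and 1.22 rad and velocity of joint turntable between -0.1 and 0.1 rad/s and horizontal distance between bowl_mid and hub below 0.04 m and angle between bowl_mid's own z axis and vertical below 0.17 rad); the robot touches nothing.
It fails at once if the turntable went past the chute towards the stop beyond (more than 29 degrees past) (value of joint turntable above 1.55 rad).
It fails at once if the turntable was spun hard instead of turned gently (faster than 4 rad/s) (velocity of joint turntable above 4 rad/s).
It fails at once if the bowl was knocked off its place on the tray (50 mm or more from the middle) (horizontal distance between bowl_mid and hub above 0.05 m).
It also fails if it takes over 32 s, if anything falls off the work surface, if the arm or the gripper's body presses on something with over 40 N, if the wrist force passes 120 N, or if a joint passes its speed limit or range.

### The arm

A 6-joint arm with a two-finger parallel gripper is mounted at the origin on the work surface. World frame = base frame: x ahead of the robot, y to its left, z up, the work surface at z = 0. Lengths are in mm, angles in rad, forces in N, time in s.
With the tool pointing down it reaches from about 350 to 975 mm from the base axis. Payload 7.1 kg.
Tool frame: the origin (TCP) lies midway between the tips of the shut fingers; the grasp point (between the pads) lies 19 mm behind it (ctrl.grasp_offset is the distance from the TCP to the grasp point, in mm); z points along the fingers, y is the line along which they close (so a half turn about z gives the same grasp; the last joint's range is limited). The gripper opens to 88 mm and grips with 3 to 60 N. Pads are 20 mm wide; open, the fingers measure 115 mm over their backs; the gripper's body (75 mm by 178 mm) begins 61 mm behind the grasp point.
Start: joints at [-1.167, 0.423, 1.63, -0, 1.089, -0.019], TCP at [256.462, -569.94, 187.575] pointing down, gripper open.
Joint ranges: [-3, 3], [-0.9, 2.11], [0.09, 2.58], [-1.31, 4.45], [0.11, 2.69], [-2.54, 2.54]. Speed limits (rad/s): [2.39, 2.39, 3.01, 3.14, 3.14, 3.14].

### API

Orientations are given as a rotation vector (axis times angle).
In Python, from workcell import ctrl gives the robot as it stands. The module is installed in compiled form; this text tells all that it offers.
- The arm moves only by the tool servo_tool, never from a script. Its argument "rows" is a list of rows, each a list of 7 numbers: the turn, a rotation vector about the tool's x, y, z as a fraction of full scale, then the shift along the tool's x, y, z as a fraction of full scale, then the finger opening in mm, from 0 to 87.8. A call has 1 to 10 rows; each row is the pose to reach, as a shift and turn from the pose commanded when the call began, along the tool's axes at that moment; what a row does not reach only later rows make up. Full scale, the value 1, is 20 cm for a shift and 1.5 rad for a turn. A row lasts 1/8 s, in which the tool goes at most 62.5 mm and 10.7 degrees, less where a joint would pass 70% of its speed; a pose out of reach is approached as far as the arm can. A call with a number of a shift or a turn outside -1 to 1 is refused whole. A call with a gripper value outside its range is refused whole. The fingers move at their own pace and stop on an object; the grip force is fixed at half the most. Time passes only in rows, so rows that repeat a pose let the fingers close. It gives the time, the measured TCP pose, the force, the opening and the grip force at its end, in the units of the state.
- ctrl.get_obs(): the state, without advancing time (a new reading comes with each control period).
- ctrl.get_image(name): name is "scene" or "top" or "wrist"; returns (picture, depth): 420x560x3 uint8, red, green, blue; 420x560 float32, mm along the optical axis (not along the pixel's ray), 0 where there is no reading.
- ctrl.camera_info(name): a dict with "intrinsics" (3x3 intrinsics, pixels), "k1" (the pictures are not rectified: a ray, as slopes to the right and down, at radius r is drawn at 1 + k1 r^2 times it, then the intrinsics apply), "R" (3x3) and "t" (3): a world point X has camera coordinates R X + t. Camera axes: x right, y down, z forward; pixel columns grow to the right and rows downward; lengths in mm; the calibration is good to about 2 mm. A picture is of the moment at which its call begins: read the wrist's pose just before it. camera_info takes no time and is no camera call; for the wrist camera it gives the pose at the moment of the call.
- ctrl.close_job(): hands the job in; it is judged then, once.
The state is a dict: "t": time; "qpos": joint angles; "qvel": joint speeds; "joint_torque": joint torques, N m; "ee_pos": TCP position; "orientation": TCP orientation; "ft_force": force on the tool from outside, world axes, zero at the start; "moment": the same for the moment, N m; "width": finger opening in mm; "grasp_force": force on a finger pad.
Only numpy, scipy, OpenCV 4.12 (cv2) and the standard library are available. Lean on these libraries where they do the work, as an engineer would, in place of code of your own. Each camera call takes 0.05 s, during which the arm holds its last target. There are 200 camera calls.

## Working session

There is one attempt and no reset: what is moved stays moved. The work goes in short steps, Python scripts to look and compute and a tool call to move; the robot and the scene stay as the last step left them, time stands still between calls to the robot, and variables do not carry over. Pictures are saved under pics/ and viewed, at most 10 in all, crops included, and the job is handed in when it is done.

Besides the shell and the picture viewer there is one more tool, called after "Request:" in YAML: its name, and indented under it one key for each argument. servo_tool: Moves the arm, as the interface text tells. Its arguments: {"type":"object","properties":{"rows":{"type":"array","items":{"type":"array","items":{"type":"number"}}}},"required":["rows"]}

```bash
mkdir -p pics
cat > h.py <<'E'
import numpy as np, cv2
from workcell import ctrl
def info(n):
    c=ctrl.camera_info(n); return {k:np.array(v,float) for k,v in c.items() if k in('intrinsics','k1','R','t')}
def ray(c,u,v):
    K=c['intrinsics']; k1=float(c['k1'])
    p=cv2.undistortPoints(np.array([[[u,v]]],float),K,np.array([k1,0,0,0,0]))[0,0]
    return -c['R'].T@c['t'], c['R'].T@np.array([p[0],p[1],1])
def onz(c,u,v,z):
    o,d=ray(c,u,v); return o+d*(z-o[2])/d[2]
def atdepth(c,u,v,D):
    o,d=ray(c,u,v); return o+d*D
def cloud(c,dep):
    h,w=dep.shape; vv,uu=np.mgrid[:h,:w]
    p=cv2.undistortPoints(np.stack([uu,vv],-1).reshape(-1,1,2).astype(float),c['intrinsics'],np.array([float(c['k1']),0,0,0,0])).reshape(h,w,2)
    P=np.dstack([p,np.ones((h,w))])*dep[...,None]
    return (P-c['t'])@c['R']
E
python3 - <<'E'
from h import *
for n in('scene','top'):
    c=info(n);im,d=ctrl.get_image(n); np.savez(''+n+'.npz',im=im,d=d,**c)
    cv2.imwrite(f'pics/{n}0.png',im[...,::-1])
o=ctrl.get_obs();print(o['t'],o['orientation'],o['ee_pos'])
E
```

```text
0.1 [-3.07028787e+00 -6.58831047e-01  4.58745355e-04] [ 256.23123849 -569.43185017  186.85391697]
```

View pics/scene0.png

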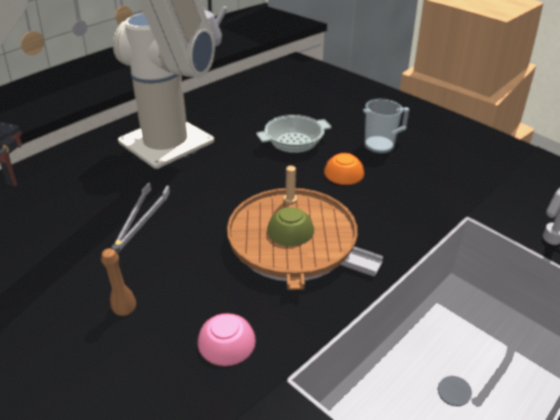

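View pics/top0.png

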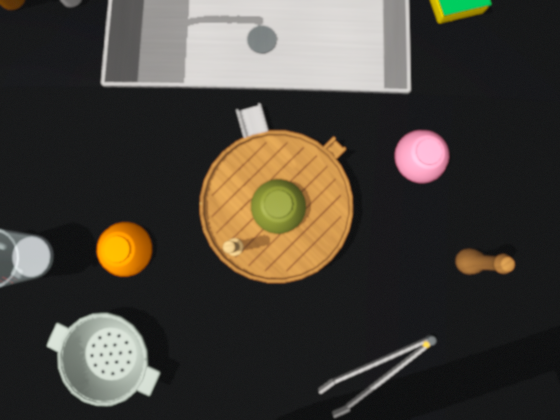

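Scene view: grip post at (291,185) on the tray, spout at (295,281), chute at (362,260). Top view: tray centre about (277,206), post top (233,247), spout (335,149), chute (252,120), olive bowl (278,206). 

Possible mix-ups, by top-view pixel: the post (233,247) against the pestle (485,262), and the olive bowl (278,206) against the orange (124,249) and pink (421,156) bowls. I choose the dowel on the tray and the olive bowl.

Run:
```python
from h import *
for n in('top','scene'):
    z=np.load(n+'.npz'); c={k:z[k] for k in('intrinsics','k1','R','t')}; im=z['im']; P=cloud(c,z['d'])
    Z=P[...,2]
    a=onz(c,277,206,46) if n=='top' else onz(c,291,232,46)
    r=np.hypot(P[...,0]-a[0],P[...,1]-a[1])
    post=(Z>100)&(Z<140)&(r<160)
    print(n,'post',P[post].mean(0),P[post].min(0),P[post].max(0),post.sum())
    rim=(Z>40)&(Z<52)&(r<185)&(r>125)
    (x,y),R=cv2.minEnclosingCircle(P[rim][:,:2].astype(np.float32)); 
    q=P[rim]; A=np.c_[2*q[:,:2],np.ones(len(q))]; s=np.linalg.lstsq(A,(q[:,:2]**2).sum(1),rcond=None)[0]
    print('rim',s[:2],np.sqrt(s[2]+s[0]**2+s[1]**2),len(q))
    hsv=cv2.cvtColor(im,cv2.COLOR_RGB2HSV); g=(hsv[...,0]>28)&(hsv[...,0]<50)&(hsv[...,1]>120)&(r<120)
    b=P[g&(Z>75)]; print('bowl',b.mean(0))
    if n=='top':
        m=cv2.inRange(hsv,(5,60,60),(27,255,255)); m[r>150]|=0
        ct=max(cv2.findContours(m,0,2)[0],key=cv2.contourArea)
        W=np.array([onz(c,*p[0],46) for p in ct]); h=a
        f=lambda t,W: np.abs(np.hypot(*(W[:,:2]-t[:2]).T)-150-t[2]*0)
        from scipy.optimize import least_squares
        t=least_squares(lambda t:np.hypot(*(W[:,:2]-t[:2]).T)-t[2],[*h[:2],150],loss='soft_l1',f_scale=2).x
        print('ring fit',t); rr=np.hypot(*(W[:,:2]-t[:2]).T); S=W[rr>t[2]+10].mean(0)-[*t[:2],0]; print('spout ang',np.degrees(np.arctan2(S[1],S[0])))
        for uv in((233,247),):
            p=onz(c,*uv,130);print('post px',p, np.hypot(*(p[:2]-t[:2])),np.degrees(np.arctan2(*(p[:2]-t[:2])[::-1])))
        p=onz(c,248,107,30)-[*t[:2],0];print('chute ang',np.degrees(np.arctan2(p[1],p[0])),np.hypot(*p[:2]))
cv2.imwrite('pics/crop.png',cv2.resize(np.load('top.npz')['im'][100:300,180:380,::-1],None,fx=3,fy=3,interpolation=2))
o=ctrl.get_obs()
from scipy.spatial.transform import Rotation as Ro
print(Ro.from_rotvec(o['orientation']).as_matrix().round(3),o['ee_pos'],info('wrist')['t'])
```

```text
top post [513.94785315  25.19551518 127.64715982] [504.03977653  15.79246806 100.84696751] [523.58149867  36.06605375 133.46435079] 134
rim [597.89837099 -54.18716462] 145.80049351248852 1847
bowl [594.64529724 -56.78334188  87.86493005]
ring fit [596.68014218 -53.20906425 151.29745009]
spout ang -44.77627242231747
post px [512.98152757  18.29901206 130.        ] 110.08570781194827 139.49101369294962
chute ang 17.306165328372778 210.3942103768412
scene post [517.08052228  22.55374739 118.80202998] [503.88834728  13.96504436 100.11434207] [525.9613208   36.64342262 134.01334413] 134
rim [599.91326575 -56.05631893] 145.43542210211442 1201
bowl [587.64251513 -47.95068456  85.2785411 ]
[[ 0.912  0.41  -0.001]
 [ 0.41  -0.912  0.001]
 [ 0.    -0.001 -1.   ]] [ 256.23123849 -569.43185017  186.85391697] [-624.48588226  -31.36671684  389.46565133]
```

View pics/crop.png

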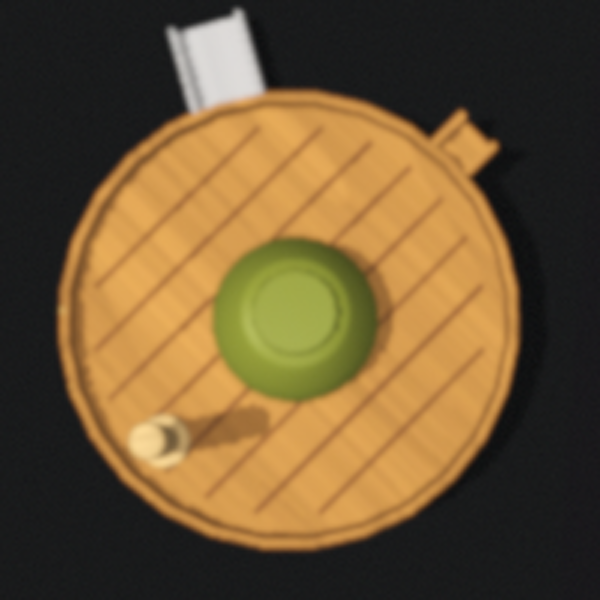

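The crop shows the dowel on the tray at (155,440), with the spout (470,145) straight opposite and the chute at (220,60) anticlockwise of the spout. So this is the right post. The hub is about (597.5,-54) and the post about (514.5,25.5).

Request:
servo_tool:
  rows:
    - [0, 0, 0, 0.2, -0.18, 0, 60]
    - [0, 0, 0, 0.4, -0.36, 0, 60]
    - [0, 0, 0, 0.6, -0.54, 0, 60]
    - [0, 0, 0, 0.8, -0.73, 0, 60]
    - [0, 0, 0, 0.8, -0.73, 0, 60]

```text
t: 0.72
ee_pos: [343.0, -367.9, 187.3]
orientation: [-3.069, -0.665, 0.001]
ft_force: [1.3, -1.1, 0.5]
width: 60.7
grasp_force: 0.0
```

Request:
servo_tool:
  rows:
    - [0, 0, 0, 0.2, -0.18, 0, 60]
    - [0, 0, 0, 0.4, -0.36, 0, 60]
    - [0, 0, 0, 0.6, -0.54, 0, 60]
    - [0, 0, 0, 0.8, -0.73, 0, 60]
    - [0, 0, 0, 0.8, -0.73, 0, 60]

```text
t: 1.35
ee_pos: [429.6, -170.5, 187.6]
orientation: [-3.07, -0.666, -0.0]
ft_force: [-0.2, -0.4, -0.3]
width: 60.2
grasp_force: 0.0
```

Request:
servo_tool:
  rows:
    - [0, 0, 0.11, 0.2, -0.18, 0, 60]
    - [0, 0, 0.22, 0.4, -0.36, 0, 60]
    - [0, 0, 0.33, 0.6, -0.54, 0, 60]
    - [0, 0, 0.456, 0.8, -0.73, 0, 60]
    - [0, 0, 0.456, 0.8, -0.73, 0, 60]
    - [0, 0, 0.456, 0.8, -0.73, 0, 60]
    - [0, 0, 0.456, 0.8, -0.73, 0, 60]

```text
t: 2.22
ee_pos: [514.0, 24.7, 187.4]
orientation: [3.114, -0.41, -0.001]
ft_force: [0.2, 0.5, 0.7]
width: 60.1
grasp_force: 0.0
```

Run:
```python
from h import *
from scipy.spatial.transform import Rotation as Ro
o=ctrl.get_obs();c=info('wrist');im,d=ctrl.get_image('wrist');P=cloud(c,d)
m=(P[...,2]>105)&(P[...,2]<140)&(d>0)&(np.hypot(P[...,0]-514,P[...,1]-25)<40)
print(m.sum(),P[m].mean(0) if m.any() else 0,P[m].min(0),P[m].max(0))
print(Ro.from_rotvec(o['orientation']).as_matrix().round(3),o['ee_pos'],o['qpos'])
cv2.imwrite('pics/w.png',im[...,::-1])
```

```text
811 [514.81716443  25.12845727 126.57521675] [502.53521335  15.1389847  105.04249427] [523.49458206  36.31670947 131.60124597]
[[ 0.966 -0.259 -0.001]
 [-0.259 -0.966 -0.   ]
 [-0.     0.    -1.   ]] [514.01798851  24.67675552 187.43352202] [ 2.50737032e-02  2.61877189e-01  1.87132813e+00 -4.04407264e-04
  1.00895463e+00  1.85783666e+00]
```

View pics/w.png

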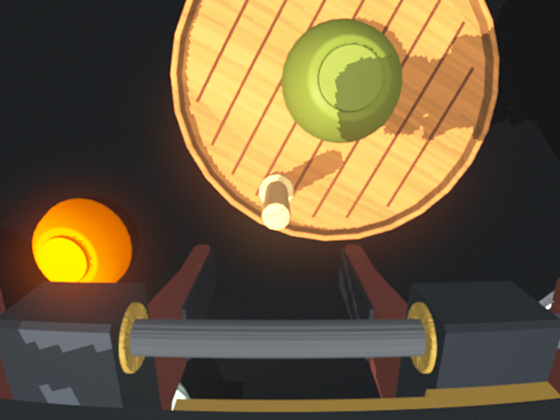

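The wrist view shows the post top at (277,213), centred between the fingers (180–370). It measures about (514.5,25.3), so I lower the tool and cage the post.

Request:
servo_tool:
  rows:
    - [0, 0, 0, 0, 0, 0.15, 60]
    - [0, 0, 0, 0, 0, 0.3, 60]
    - [0, 0, 0, 0, 0, 0.4, 60]
    - [0, 0, 0, 0, 0, 0.475, 60]
    - [0, 0, 0, 0, 0, 0.475, 30]
    - [0, 0, 0, 0, 0, 0.475, 30]
    - [0, 0, 0, 0, 0, 0.475, 30]
    - [0, 0, 0, 0, 0, 0.475, 30]

```text
t: 3.28
ee_pos: [514.9, 26.5, 93.2]
orientation: [-3.115, 0.409, -0.002]
ft_force: [0.8, 0.2, 0.1]
width: 30.5
grasp_force: 0.0
```

Run:
```python
from h import *
B=np.array([[.966,-.259],[-.259,-.966]])
f=lambda a:115*np.array([np.cos(np.radians(a)),np.sin(np.radians(a))])
for s in(0,30):
    print([((f(136.3+s+k)-f(136.3+s))@B/200).round(3).tolist() for k in range(3,31,3)])
o=ctrl.get_obs();print(o['ee_pos'],o['width'],o['ft_force'])
```

```text
[[-0.014, 0.027], [-0.026, 0.054], [-0.037, 0.082], [-0.046, 0.111], [-0.054, 0.14], [-0.061, 0.169], [-0.065, 0.199], [-0.069, 0.229], [-0.07, 0.259], [-0.07, 0.289]]
[[0.001, 0.03], [0.005, 0.06], [0.009, 0.09], [0.015, 0.119], [0.023, 0.148], [0.032, 0.177], [0.043, 0.205], [0.055, 0.233], [0.069, 0.26], [0.084, 0.286]]
[514.89438202  26.4987307   93.17121654] 30.451458101584908 [0.7532849  0.20772729 0.11128114]
```

Request:
servo_tool:
  rows:
    - [0, 0, 0, -0.014, 0.027, 0, 30]
    - [0, 0, 0, -0.026, 0.054, 0, 30]
    - [0, 0, 0, -0.037, 0.082, 0, 30]
    - [0, 0, 0, -0.046, 0.111, 0, 30]
    - [0, 0, 0, -0.054, 0.14, 0, 30]
    - [0, 0, 0, -0.061, 0.169, 0, 30]
    - [0, 0, 0, -0.065, 0.199, 0, 30]
    - [0, 0, 0, -0.069, 0.229, 0, 30]
    - [0, 0, 0, -0.07, 0.259, 0, 30]
    - [0, 0, 0, -0.07, 0.289, 0, 30]

```text
t: 4.53
ee_pos: [486.1, -26.4, 92.6]
orientation: [3.115, -0.409, 0.0]
ft_force: [-1.4, 1.8, -0.6]
width: 30.3
grasp_force: 0.9
```

Request:
servo_tool:
  rows:
    - [0, 0, 0, 0.001, 0.03, 0, 30]
    - [0, 0, 0, 0.005, 0.06, 0, 30]
    - [0, 0, 0, 0.009, 0.09, 0, 30]
    - [0, 0, 0, 0.015, 0.119, 0, 30]
    - [0, 0, 0, 0.023, 0.148, 0, 30]
    - [0, 0, 0, 0.032, 0.177, 0, 30]
    - [0, 0, 0, 0.043, 0.205, 0, 30]
    - [0, 0, 0, 0.055, 0.233, 0, 30]
    - [0, 0, 0, 0.069, 0.26, 0, 30]
    - [0, 0, 0, 0.084, 0.286, 0, 30]

```text
t: 5.78
ee_pos: [487.5, -85.7, 92.5]
orientation: [-3.115, 0.409, 0.0]
ft_force: [-0.8, -0.1, 1.0]
width: 30.3
grasp_force: 0.0
```

Request:
servo_tool:
  rows:
    - [0, 0, 0, 0, 0, 0, 30]
    - [0, 0, 0, 0, 0, 0, 30]
    - [0, 0, 0, 0, 0, 0, 60]
    - [0, 0, 0, 0, 0, 0, 60]
    - [0, 0, 0, 0, 0, 0, 60]
    - [0, 0, 0, 0, 0, 0, 60]

```text
t: 6.52
ee_pos: [487.5, -85.3, 92.6]
orientation: [3.115, -0.409, 0.0]
ft_force: [-0.2, 0.7, -0.3]
width: 59.6
grasp_force: 0.0
```

Run:
```python
from h import *
o=ctrl.get_obs();print(o['t'],o['ee_pos'],o['width'],o['ft_force'],o['grasp_force'])
im,d=ctrl.get_image('scene');im2,_=ctrl.get_image('top')
cv2.imwrite('pics/s2.png',np.hstack([im[140:340,150:450],im2[90:290,150:450]])[...,::-1])
```

```text
6.525 [487.51368839 -85.34837259  92.60105086] 59.57340820776237 [-0.15953456  0.69717835 -0.26088227] 0.0
```

View pics/s2.png

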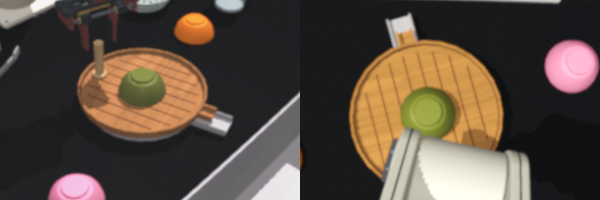

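The spout now lies over the chute (left view (212,115), right view (405,32)) and the bowl is near the middle. I lift clear and check.

Request:
servo_tool:
  rows:
    - [0, 0, 0, 0, 0, -0.12, 60]
    - [0, 0, 0, 0, 0, -0.24, 60]
    - [0, 0, 0, 0, 0, -0.4, 60]
    - [0, 0, 0, 0, 0, -0.55, 60]
    - [0, 0, 0, -0.3, 0, -0.55, 60]
    - [0, 0, 0, -0.4, 0, -0.55, 60]
    - [0, 0, 0, -0.4, 0, -0.55, 60]
    - [0, 0, 0, -0.4, 0, -0.55, 60]

```text
t: 7.62
ee_pos: [411.5, -65.0, 203.0]
orientation: [3.115, -0.409, 0.002]
ft_force: [-0.3, 0.5, 0.7]
width: 59.9
grasp_force: 0.0
```

Run:
```python
from h import *
o=ctrl.get_obs();print(o['t'],o['ee_pos'],o['ft_force'])
for n in('scene','wrist'):
    c=info(n);im,d=ctrl.get_image(n);P=cloud(c,d);Z=P[...,2];r=np.hypot(P[...,0]-597.5,P[...,1]+54)
    m=(Z>100)&(Z<138)&(r<140)&(d>0)
    p=P[m].mean(0) if m.any() else np.zeros(3); print(n,'post',p,np.degrees(np.arctan2(p[1]+54,p[0]-597.5))%360-136.3)
    hsv=cv2.cvtColor(im,cv2.COLOR_RGB2HSV); g=(hsv[...,0]>25)&(hsv[...,0]<50)&(hsv[...,1]>110)&(r<120)&(Z>81)&(Z<92)
    print('bowl',P[g].mean(0),P[g].min(0),P[g].max(0))
    cv2.imwrite(f'pics/f_{n}.png',im[...,::-1])
```

```text
7.625 [411.48263602 -65.00715867 202.95721601] [-0.30516996  0.45469032  0.69307362]
scene post [490.45458606 -88.92374772 119.17941238] 61.769003142304626
bowl [600.54645443 -58.39966354  85.1100789 ] [575.15697786 -87.07389079  81.00619238] [625.47852717 -30.20636392  88.70448776]
wrist post [485.51769339 -86.26826636 129.49693224] 59.77460311544209
bowl [578.20595984 -51.40308761  83.64220279] [571.76886268 -71.11438784  81.00355345] [587.23905879 -33.41667777  86.06308708]
```

View pics/f_wrist.png

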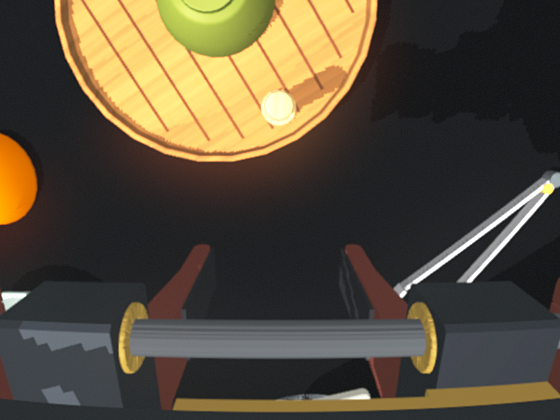

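The post (278,107) stands free of the gripper. The tray has turned about 60°, and the bowl lies upright within a few mm of the hub.

```bash
python3 -c "
from workcell import ctrl
print(ctrl.close_job())"
```

```text
the job is handed in; nothing more can be done
None
```

I turned the turntable about 60° anticlockwise to the chute stop, with the bowl still mouth down near the middle of the tray and the gripper clear, and handed the job in at about 7.7 s; no verdict was returned.

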